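# Line up the pump hatch fastener and hold the cover shut

### The arm

A 7-joint arm with a two-finger parallel gripper is mounted at the origin on the work surface. World frame = base frame: x ahead of the robot, y to its left, z up, the work surface at z = 0. Lengths are in m, angles in rad, forces in N, time in s.
With the tool pointing down it reaches from about 0.425 to 0.875 m from the base axis. Payload 4.7 kg.
Tool frame: the origin (TCP) lies midway between the tips of the shut fingers; the grasp point (between the pads) lies 19 mm behind it (ctrl.grip_depth is the distance from the TCP to the grasp point, in m); z points along the fingers, y is the direction in which the jaws open and shut (so a half turn about z gives the same grasp; the last joint's range is limited). The gripper opens to 87 mm and grips with 3 to 60 N. Pads are 19 mm wide; open, the fingers measure 117 mm over their backs; the gripper's body (75 mm by 190 mm) begins 51 mm behind the grasp point.
Start: joints at [-1.093, 0.321, -0.07, 1.45, 0.023, 1.371, -0.057], TCP at [0.291, 0.581, 0.223] pointing down, gripper open.
Joint ranges: [-2.86, 2.86], [-0.3, 2.09], [-1.38, 1.24], [0.06, 2.45], [-1.56, 4.7], [0.09, 2.05], [-2.69, 2.69]. Speed limits (rad/s): [2.57, 2.57, 3.14, 3.14, 3.14, 3.14, 3.14].

### API

Orientations are given as a rotation vector (axis times angle).
In Python, from bench import ctrl gives the robot as it stands. The module is installed in compiled form; this text tells all that it offers.
- The arm moves only by the shell command python3 -m inch 'ROWS' [FORCE]. ROWS is JSON, a list of rows, each a list of 5 numbers: the opening, from -1 (shut) to 1 (fully open), so that 0 is half open, then the shift along the tool's x, y, z in mm, then the turn about the tool's z in rad. In form: [[fingers, tx, ty, tz, twist], ...]. A call has 1 to 5 rows; each row shifts and turns the pose as measured when the row begins, along the tool's axes as they then stand; what a row does not reach is not made up. A row lasts 1/8 s, in which the tool goes at most 62.5 mm and 10.7 degrees, less where a joint would pass 70% of its speed; a pose out of reach is approached as far as the arm can. A call is refused whole if a number of a shift passes 62.5 or a number of a turn 0.188, either way. A call with a gripper value outside its range is refused whole. The fingers move at their own pace and stop on an object; FORCE is the grip in N (left out, the last holds). Time passes only in rows, so rows that do not move let the fingers close. It gives the time, the measured TCP pose, the force and the opening at its end, in the units of the state.
- ctrl.get_state(): the state, without advancing time (a new reading comes with each control period).
- ctrl.get_image(name): name is "scene" or "top" or "wrist"; returns a dict with "color" (400x640x3 uint8, red, green, blue), "range_z" (400x640 float32, m along the optical axis (not along the pixel's ray), 0 where there is no reading), "K" (3x3 intrinsics, pixels), "distortion" ([k1, k2, p1, p2, k3] as OpenCV has them; the pictures are not rectified), "R" (3x3) and "t" (3): a world point X has camera coordinates R X + t. Camera axes: x right, y down, z forward; pixel columns grow to the right and rows downward; lengths in m; the calibration is good to about 2 mm. A picture is of the moment at which its call begins.
- ctrl.close_job(): hands the job in, once; it reports no verdict.
The state is a dict: "time": time; "joint_positions": joint angles; "qd": joint speeds; "joint_torque": joint torques, N m; "position": TCP position; "tool_rot": TCP orientation; "ft_force": force on the tool from outside, world axes, zero at the start; "torque": the same for the moment, N m; "grip_width": opening from 0.0 (shut) to 1.0 (fully open).
Only numpy, scipy, OpenCV 4.12 (cv2) and the standard library are available. Lean on these libraries where they do the work, as an engineer would, in place of code of your own. Each camera call takes 0.05 s, during which the arm holds its last target. There are 200 camera calls.

### The job

The fountain's pump hatch is about to be sealed: first push the red vent lever on the blue filter head down until it rests level, then turn the orange quarter-turn fastener on the green pump box's cover clockwise until its black slot lines up with the two red marks. Finally press the sprung cover fully down against its frame and finish while still holding it there with the fingers; leave the tea things undisturbed.

Things in the scene. Friction and masses are not known exactly. Their poses are not given: they have to be found in the camera images.
- pump_box: Green pump box fixed to the bench, 220 (x) x 180 (y) x 90 mm high. Origin: centre of its underside; z up. Its rim, 90 mm up, with a black gasket, is the frame. Four steel guide pins (8 mm thick, at x +-75, y +-55 mm) stand up to 118 mm above the bench. It may stand left or right of the filter head.
- cover: Grey metal cover, 170 (x) x 130 (y) x 6 mm, axes as the box. Origin: centre of its underside, 100 mm above the box's underside while sprung up, 90 mm when fully down on the frame (10 mm straight travel on the pins). Springs resist with about 4.5 N at first, 8.5 N when down, and lift it if let go. Unless the slot is in line with the marks (to about 0.2 rad), a cross-pin below stops the cover after some 4 mm.
- cover_top (a point): Centre of the cover's top face, under the fastener's disc; moves with the cover, same axes. Two red marks, 18 mm long, 6 mm wide, lie on the top face along x, 32 to 50 mm either side of this point.
- fastener_grip (a point): Middle of the fastener's orange bar, on the turning axis at the centre of the cover, 17 mm above the cover's top face; x runs along the bar. The bar is 40 mm long, 12 mm thick, 24 mm tall, on a white disc (54 mm across, 4 mm high) that lies on the cover and turns with it. The black slot on the disc runs along the bar and shows 6 mm beyond either end.
- fastener (a joint): Angle of the fastener, rad, counter-clockwise seen from above: 0 = bar and slot along the cover's x axis, in line with the two red marks. It starts at 0.8 to 1.5, must be turned clockwise, does not stop by itself at 0 (range -0.8 to 1.6) and stays where it is left (0.05 N m friction).
- filter_head: Blue round filter head fixed to the bench, 90 mm across, 85 mm high. Origin: centre of its underside. The lever's level pivot axis (along the head's y) lies at x = +20 mm, 100 mm above the underside, between two steel cheeks 111 mm high; the lever points from there to the head's -x.
- vent_lever (a joint): Angle of the vent lever above level, rad: 0 = level on its rest (lower stop), starts at 0.5 to 1.0 and stays where it is left; 1 to 2 N at its pad moves it.
- lever_pad (a point): Centre of the top face of the red pad (24 mm long, 26 mm wide, 8 mm thick) at the end of the lever, 75 mm from the pivot axis and 4 mm above the lever's mid-line; its z axis is square to the pad.
- teapot: Empty metal teapot, 112 mm across, 102 mm high, spout and handle along its y, on the copper tray at the left; bystander. Origin: underside.
- glass_a: Green etched glass, 64 mm across, 85 mm high, on the tray; bystander. Origin: underside.
- glass_b: Amber etched glass, 64 mm across, 85 mm high, on the tray; bystander. Origin: underside.
- spoon: Steel spoon, 140 mm long, on the tray; bystander. Origin: underside.
- sugar_bowl: Hexagonal blue ceramic sugar bowl, 90 mm across, 82 mm high, at the right; bystander. Origin: underside.
- tea_box: Wooden box, 100 x 180 x 61 mm, sliding lid partly drawn back, near the far edge; bystander. Origin: underside.
There are look-alikes about, which are no part of the job. Leave any turquoise or yellow look-alike of the filter_head alone.

How it is judged:
By the outcome, as a careful person would: the job done as asked, in the order asked, and still so for the second after the job is handed in, while the arm keeps its last pose, push and grip.
It also fails if it takes over 48 s, if anything falls off the work surface, if the arm or the gripper's body presses on something with over 40 N, if the wrist force passes 120 N, or if a joint passes its speed limit or range.

## Working session

There is one attempt and no reset: what is moved stays moved. The work goes in short steps, Python scripts to look and compute and a shell command to move; the robot and the scene stay as the last step left them, time stands still between calls to the robot, and variables do not carry over. Pictures are saved under pics/ and viewed, about 8 in all and at most 12, crops included, and the job is handed in when it is done.

```bash
mkdir -p pics
cat > h.py <<'E'
from bench import ctrl
import numpy as np, cv2
from scipy.spatial.transform import Rotation as Ro
def im(n):
    return ctrl.get_image(n)
def save(d,p,crop=None,s=1):
    c=d['color'][...,::-1]
    if crop: x0,y0,x1,y1=crop; c=c[y0:y1,x0:x1]
    cv2.imwrite('pics/'+p,cv2.resize(c,None,fx=s,fy=s,interpolation=cv2.INTER_CUBIC))
def ray(d,u,v):
    p=cv2.undistortPoints(np.array([[[u,v]]],float),d['K'],np.array(d['distortion']))[0,0]
    R=np.array(d['R']);return R.T@np.array([p[0],p[1],1]), -R.T@np.array(d['t'])
def at(d,u,v,z=None):
    r,c=ray(d,u,v)
    if z is None:
        w=d['range_z'][int(v)-1:int(v)+2,int(u)-1:int(u)+2]; k=np.median(w[w>0])
    else: k=(z-c[2])/r[2]
    return c+k*r
E
python3 - <<'E'
from h import *
import pickle
for n in('scene','top'):
    d=im(n);save(d,n+'0.png',s=1.25);pickle.dump(d,open(n+'0.pkl','wb'))
s=ctrl.get_state();print(s,ctrl.grip_depth)
E
```

```text
{'time': 0.1, 'joint_positions': array([-1.0929132 ,  0.32173286, -0.07013825,  1.45151097,  0.02259856,
        1.37079087, -0.05690517]), 'qd': array([-0.00046986, -0.00285982,  0.00172047, -0.00429602, -0.00012449,
        0.00180336,  0.00065552]), 'joint_torque': array([ 3.16111773e-04, -4.92575490e+01, -4.05673133e-01, -3.13402247e+01,
       -6.41809311e-02,  3.93884350e-02,  6.14001897e-05]), 'position': array([0.29056816, 0.58090852, 0.22160279]), 'tool_rot': array([-7.21815526e-01, -3.05722714e+00,  2.55241752e-03]), 'ft_force': array([-0.09575132, -0.50298687,  0.29436613]), 'torque': array([-0.00399238,  0.01778712, -0.00106648]), 'grip_width': 0.9998286033834226} 0.0187
```

View pics/top0.png

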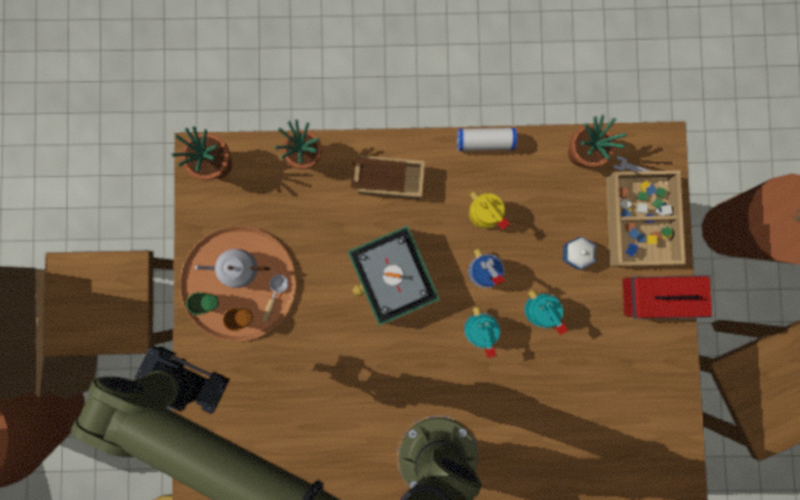

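View pics/scene0.png

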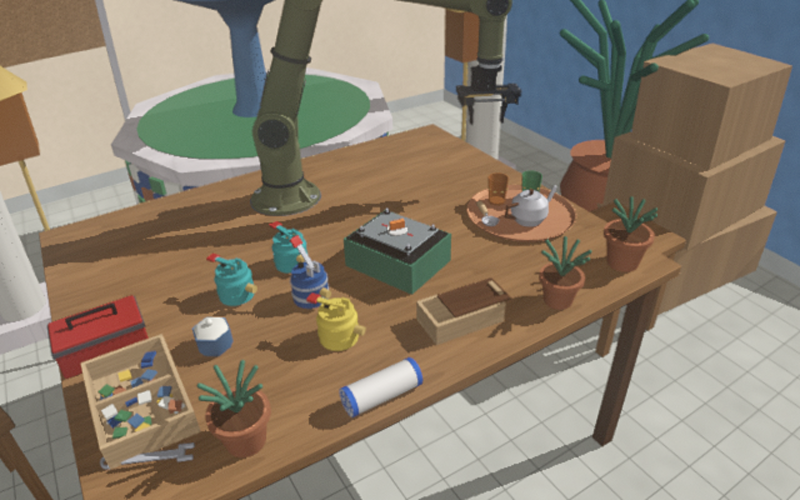

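Candidates for the filter head in top0 (800 px picture): blue (487,270), yellow (487,210), turquoise (545,310) and (483,331). The blue one is the target. The pump box is at (394,275), and it is the only one. Next is a close crop to check this.

Run:
```python
from h import *
import pickle
d=pickle.load(open('top0.pkl','rb'))
save(d,'c1.png',(270,175,430,275),5)
```

```text
(no output)
```

View pics/c1.png

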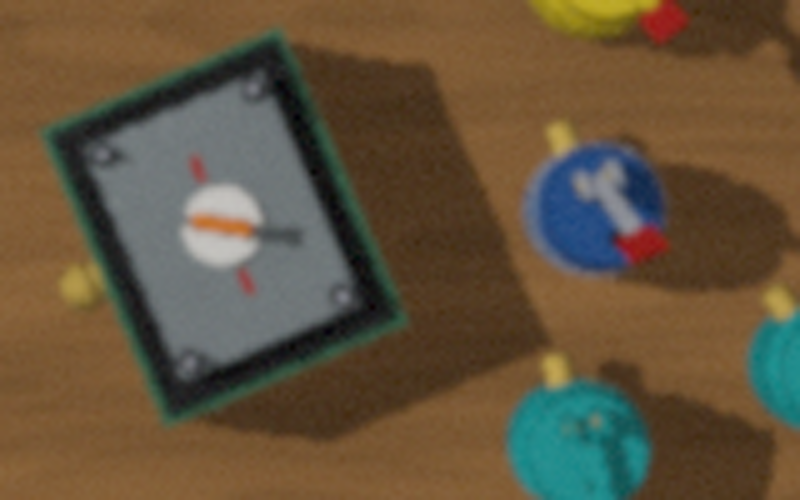

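The crop shows the blue head's red pad at (642,245) and its pivot at (598,180). The fastener centre is at (222,226), with red marks at (197,168) and (247,282), and the bar ends are at (190,222) and (255,230).

Run:
```python
from h import *
import pickle
d=pickle.load(open('top0.pkl','rb'))
f=lambda x,y,z=None:at(d,270+x/5,175+y/5,z)
np.set_printoptions(precision=4,suppress=True)
for n,x,y,z in(('pad',642,245,None),('pad',642,245,.15),('piv',598,180,.108),('pivd',598,180,None),('mA',197,168,.106),('mB',247,282,.106),('cov',150,240,None),('bL',190,222,.135),('bR',255,230,.135),('bc',222,226,None),('pin',255,88,.118),('pin',188,362,.118),('pin',102,153,.118),('pin',344,295,.118)):print(n,z,f(x,y,z))
s=ctrl.get_state();R=Ro.from_rotvec(s['tool_rot']).as_matrix();print(s['position'],R)
w=im('wrist');print(-np.array(w['R']).T@w['t']-s['position'],(np.array(w['R'])@R))
```

```text
pad None [ 0.4945 -0.1553  0.1643]
pad 0.15 [ 0.4945 -0.1581  0.15  ]
piv 0.108 [ 0.5388 -0.1385  0.108 ]
pivd None [ 0.5389 -0.139   0.105 ]
mA 0.106 [0.5526 0.1299 0.106 ]
mB 0.106 [0.4755 0.098  0.106 ]
cov None [0.5049 0.1623 0.1066]
bL 0.135 [0.5158 0.1345 0.135 ]
bR 0.135 [0.5097 0.092  0.135 ]
bc None [0.5128 0.1136 0.1349]
pin 0.118 [0.6046 0.0899 0.118 ]
pin 0.118 [0.4237 0.1381 0.118 ]
pin 0.118 [0.5633 0.1927 0.118 ]
pin 0.118 [0.4657 0.0339 0.118 ]
[0.2906 0.5809 0.2216] [[-0.8944  0.4473 -0.0007]
 [ 0.4473  0.8944 -0.0015]
 [-0.0001 -0.0017 -1.    ]]
[-0.0661  0.0333  0.1631] [[ 0.0001  1.     -0.0011]
 [-0.962  -0.0002 -0.273 ]
 [-0.273   0.0011  0.962 ]]
```

```bash
python3 -m inch '[[-1,-56,-14,-10,0],[-1,-56,-14,0,0],[-1,-56,-14,0,0],[-1,-32,-48,0,0],[-1,-32,-48,0,0]]' 20 && python3 -m inch '[[-1,-32,-48,0,0],[-1,-32,-48,0,0],[-1,-32,-48,0,0],[-1,-32,-48,0,0],[-1,-32,-48,0,0]]'
```

```text
time: 0.78
position: [0.4377, 0.3524, 0.2283]
tool_rot: [-0.705, -3.057, 0.006]
ft_force: [1.5, 0.3, -0.4]
grip_width: 0.515
time: 1.4
position: [0.4763, 0.0561, 0.2281]
tool_rot: [-0.706, -3.057, 0.005]
ft_force: [0.6, -0.5, 0.3]
grip_width: 0.017
```

```bash
python3 -m inch '[[-1,-28,-44,0,0],[-1,-28,-44,0,0],[-1,-28,-44,0,0],[-1,-28,-44,0,0],[-1,0,0,0,0]]'
python3 - <<'E'
from h import *
import pickle
d=im('wrist');save(d,'w1.png');pickle.dump(d,open('w1.pkl','wb'))
s=ctrl.get_state();print(s['position'],s['joint_positions'],Ro.from_rotvec(s['tool_rot']).as_matrix())
E
```

```text
time: 2.02
position: [0.498, -0.1638, 0.2284]
tool_rot: [-0.72, -3.056, 0.006]
ft_force: [0.1, 1.2, 0.4]
grip_width: 0.009
[ 0.49830438 -0.16079674  0.22815929] [-0.28452505  0.04367845  0.56482833  1.77053327 -0.02157832  1.33709868
  1.3969208 ] [[-0.89657633  0.44287593 -0.00343309]
 [ 0.44288264  0.89657835 -0.00149247]
 [ 0.00241706 -0.00285857 -0.99999299]]
```

View pics/w1.png

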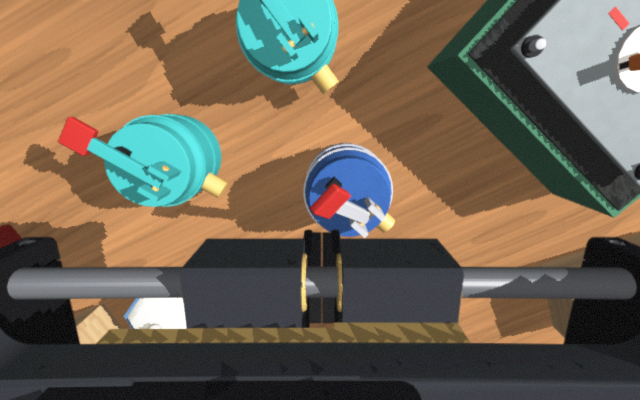

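The wrist view shows the blue head with its red pad at (330,199), the lever running to cheeks near (376,217), and the shut fingertips at (322,235).

Run:
```python
from h import *
import pickle
np.set_printoptions(precision=4,suppress=True)
d=pickle.load(open('w1.pkl','rb'))
for u,v in((330,199),(322,196),(338,203),(366,216),(381,222),(378,207)):print(u,v,at(d,u,v))
P=np.array([[at(d,u,v) for u in range(305,352)] for v in range(178,220)]).reshape(-1,3)
c=d['color'][178:220,305:352].reshape(-1,3).astype(int);m=(c[:,0]>130)&(c[:,1]<70)&(c[:,2]<70)
Q=P[m];Q=Q[Q[:,2]>.12];print(len(Q),Q.mean(0),Q.min(0),Q.max(0))
U,S,V=np.linalg.svd(Q-Q.mean(0));print(V,S)
```

```text
330 199 [ 0.4919 -0.154   0.1697]
322 196 [ 0.4882 -0.1585  0.1664]
338 203 [ 0.4998 -0.1511  0.16  ]
366 216 [ 0.536  -0.1382  0.1122]
381 222 [ 0.5721 -0.1281  0.0517]
378 207 [ 0.5359 -0.125   0.1041]
691 [ 0.4946 -0.1557  0.1655] [ 0.484  -0.1694  0.1551] [ 0.5081 -0.1418  0.1705]
[[ 0.3626 -0.9313  0.0337]
 [ 0.7306  0.2616 -0.6307]
 [ 0.5785  0.2533  0.7753]] [0.1904 0.1681 0.0427]
```

```bash
python3 -m inch '[[-1,4,4,30,0],[-1,0,0,20,0],[-1,6,-7,12,0],[-1,5,-6,12,0],[-1,4,-4,12,0]]' && python3 -m inch '[[-1,4,-4,12,0],[-1,2,-2,8,0],[-1,1,-1,6,0]]'
```

```text
time: 2.7
position: [0.4742, -0.1594, 0.141]
tool_rot: [-0.701, -3.058, 0.002]
ft_force: [-0.3, -1.0, 0.9]
grip_width: 0.009
time: 3.08
position: [0.4649, -0.1622, 0.1136]
tool_rot: [-0.7, -3.061, -0.0]
ft_force: [-0.1, -0.3, 0.9]
grip_width: 0.01
```

```bash
python3 -m inch '[[-1,1,-2,5,0],[-1,0,-1,4,0],[-1,0,0,4,0]]' && python3 -m inch '[[-1,0,0,4,0],[-1,0,0,0,0]]'
```

```text
time: 3.45
position: [0.4632, -0.1638, 0.1029]
tool_rot: [-0.699, -3.06, -0.003]
ft_force: [-14.0, 2.8, 39.9]
grip_width: 0.011
time: 3.7
position: [0.4634, -0.1638, 0.1047]
tool_rot: [-0.699, -3.059, -0.009]
ft_force: [0.4, -0.4, -0.3]
grip_width: 0.003
```

The force peaked at about 40 N at z = 0.103, which should be the stop. I'll raise and look.

```bash
python3 -m inch '[[-1,0,0,-40,0],[-1,0,0,-50,0],[-1,0,10,-40,0],[-1,0,0,0,0]]'
python3 - <<'E'
from h import *
import pickle
d=im('wrist');save(d,'w2.png');pickle.dump(d,open('w2.pkl','wb'))
np.set_printoptions(precision=4,suppress=True)
c=d['color'].astype(int);m=(c[...,0]>130)&(c[...,1]<70)&(c[...,2]<70);v,u=np.nonzero(m)
P=np.array([at(d,a,b) if d['range_z'][b,a]>0 else [0,0,0] for a,b in zip(u,v)])
k=np.hypot(P[:,0]-.465,P[:,1]+.165)<.04;Q=P[k];print(k.sum(),Q.mean(0),Q.min(0),Q.max(0),np.median(Q[:,2]),u[k].mean(),v[k].mean())
E
```

```text
time: 4.2
position: [0.4679, -0.1553, 0.2381]
tool_rot: [-0.699, -3.058, -0.009]
ft_force: [-0.1, 1.1, -1.4]
grip_width: 0.005
383 [ 0.4703 -0.1682  0.1044] [ 0.4564 -0.1986  0.0015] [ 0.4854 -0.1504  0.1059] 0.10490468364879701 309.14882506527414 195.4177545691906
  return _methods._mean(a, axis=axis, dtype=dtype,
  ret = ret.dtype.type(ret / rcount)
```

View pics/w2.png

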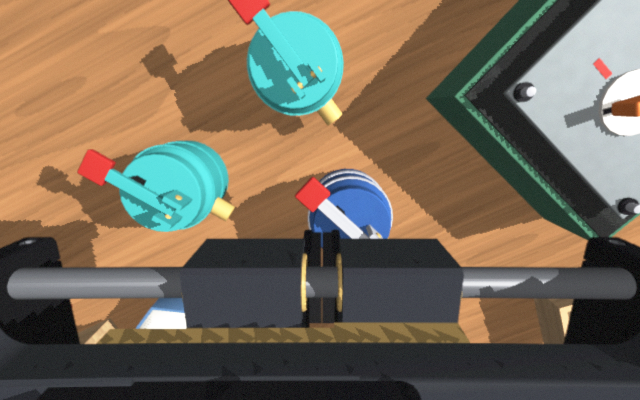

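The pad at (312,195) now sits flat and lies at z = 0.105, so the lever is level. Next I move to the fastener.

```bash
python3 -m inch '[[0,15,52,0,0],[0,15,52,0,0],[0,15,52,0,0],[0,15,52,0,0],[0,15,52,0,0]]' && python3 -m inch '[[0,0,0,0,0.18],[0,0,0,0,0.18],[0,0,0,0,0.18],[0,0,0,0,0.18],[0,0,0,0,0.18]]' && python3 -m inch '[[0,0,0,0,0.18],[0,0,0,0,0.18],[0,0,0,0,0]]'
python3 - <<'E'
from h import *
import pickle
d=im('wrist');save(d,'w3.png');pickle.dump(d,open('w3.pkl','wb'))
s=ctrl.get_state();print(s['position'],s['joint_positions'],Ro.from_rotvec(s['tool_rot']).as_matrix())
E
```

```text
time: 4.88
position: [0.5106, 0.1104, 0.229]
tool_rot: [-0.719, -3.04, 0.002]
ft_force: [0.4, 0.1, 0.0]
grip_width: 0.458
time: 5.5
position: [0.5052, 0.1141, 0.2171]
tool_rot: [-1.989, -2.399, 0.04]
ft_force: [-0.6, 0.6, -0.0]
grip_width: 0.503
time: 5.88
position: [0.5022, 0.112, 0.2109]
tool_rot: [-2.4, -1.99, 0.062]
ft_force: [1.3, 0.4, -0.8]
grip_width: 0.499
[0.50211503 0.11205141 0.21080981] [-0.57939021  0.07169712  0.32810958  1.77374356 -0.02754116  1.34603693
 -0.42949695] [[ 0.18330758  0.98200444 -0.04544892]
 [ 0.98292522 -0.18384026 -0.00779578]
 [-0.01601083 -0.04324387 -0.99893624]]
```

View pics/w3.png

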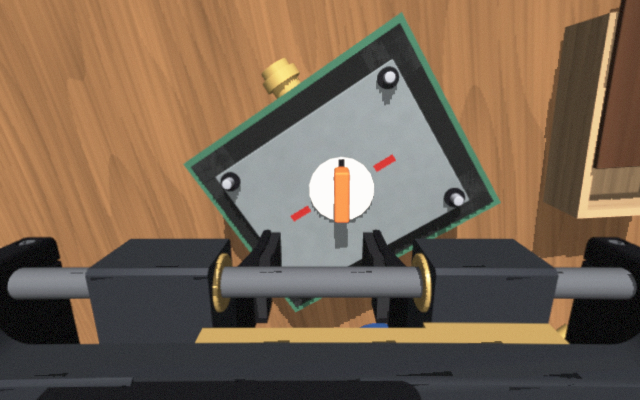

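The wrist view shows the bar from (342,170) to (342,221), slot end at (341,162), and marks at (385,162) and (300,213). The bar is vertical in the picture, so it lies nearly along tool x.

```bash
cat > fa.py <<'E'
from h import *
import sys
np.set_printoptions(precision=4,suppress=True)
def segs(d,z1=.106,z2=.135):
    hsv=cv2.cvtColor(d['color'],cv2.COLOR_RGB2HSV).astype(int);rz=d['range_z'];o={}
    for n,z,lo,hi in(('red',z1,None,4),('org',z2,6,18)):
        H=hsv[...,0];m=((H<=4)|(H>=174) if n=='red' else (H>=lo)&(H<=hi))&(hsv[...,1]>(150 if n=='red' else 190))&(hsv[...,2]>90)
        v,u=np.nonzero(m);k=[(a,b) for a,b in zip(u,v) if rz[b,a]>0]
        P=np.array([at(d,a,b,z) for a,b in k]);D=np.array([at(d,a,b)[2] for a,b in k])
        P=P[(np.hypot(P[:,0]-.514,P[:,1]-.114)<.06)&(abs(D-z)<(.012 if n=='red' else .004))]
        V=np.linalg.svd(P[:,:2]-P[:,:2].mean(0))[2][0];o[n]=(P.mean(0),np.degrees(np.arctan2(V[1],V[0]))%180,len(P));print(n,*o[n])
    return o
def rep(o):
    s=ctrl.get_state();R=Ro.from_rotvec(s['tool_rot']).as_matrix()
    print('tcp',s['position'],'xang',np.degrees(np.arctan2(R[1,0],R[0,0])),'z',R[:,2],'rel rad',np.radians(o['org'][1]-o['red'][1]))
    c=np.r_[o['org'][0][:2],s['position'][2]];print('shift tool to axis mm',R.T@(c-s['position'])*1000)
E
python3 - <<'E'
from fa import *;import pickle
rep(segs(pickle.load(open('w3.pkl','rb'))))
E
```

```text
red [0.5192 0.1159 0.106 ] 22.068376412266787 239Traceback (most recent call last):
  File "<stdin>", line 2, in <module>
  File "fa.py", line 10, in segs
    P=P[(np.hypot(P[:,0]-.514,P[:,1]-.114)<.06)&(abs(D-z)<(.012 if n=='red' else .004))]
                  ~^^^^^
IndexError: too many indices for array: array is 1-dimensional, but 2 were indexed
```

```bash
sed -i 's/>190))/>140))/' fa.py
python3 - <<'E'
from fa import *;import pickle
d=pickle.load(open('w3.pkl','rb'));print(d['color'][175:215:8,342],at(d,342,185),at(d,342,205),[at(d,*p,.106) for p in((385,162),(300,213))])
print([at(d,*p,.135) for p in ((342,168),(342,221))], at(d,341,162,.11))
rep(segs(d))
E
```

```text
[[253 163  86]
 [252 159  84]
 [252 158  83]
 [252 157  83]
 [252 157  83]] [0.5177 0.1249 0.1354] [0.5151 0.1094 0.135 ] [array([0.5546, 0.1303, 0.106 ]), array([0.4771, 0.099 , 0.106 ])]
[array([0.5198, 0.1375, 0.135 ]), array([0.5129, 0.0966, 0.135 ])] [0.5194 0.1374 0.11  ]
red [0.5192 0.1159 0.106 ] 22.068376412266787 239Traceback (most recent call last):
  File "<stdin>", line 4, in <module>
  File "fa.py", line 10, in segs
    P=P[(np.hypot(P[:,0]-.514,P[:,1]-.114)<.06)&(abs(D-z)<(.012 if n=='red' else .004))]
                  ~^^^^^
IndexError: too many indices for array: array is 1-dimensional, but 2 were indexed
```

```bash
sed -i 's/>140))/>120))/;s/6,18/5,22/' fa.py; python3 -m inch '[[0,7,17,0,0],[0,0,0,40,0],[0,0,0,30,0],[0,0,0,5,0],[0,0,0,0,0]]'
```

```text
time: 6.55
position: [0.5164, 0.1144, 0.1313]
tool_rot: [-2.384, -2.008, 0.066]
ft_force: [-0.2, -0.0, 0.3]
grip_width: 0.502
```

```bash
python3 -m inch '[[0,0,0,14,0],[0,0,0,2,0],[-1,0,0,0,0],[-1,0,0,0,0],[-1,0,0,0,0]]' 15 && python3 -m inch '[[-1,0,0,0,0],[-1,0,0,0,0]]'
```

```text
time: 7.18
position: [0.5176, 0.1148, 0.1172]
tool_rot: [-2.384, -2.011, 0.058]
ft_force: [0.3, 0.2, 0.1]
grip_width: 0.245
time: 7.42
position: [0.5146, 0.1153, 0.1174]
tool_rot: [-2.38, -2.009, 0.066]
ft_force: [0.6, -0.6, 1.4]
grip_width: 0.146
```

```bash
python3 -m inch '[[-1,0,0,0,0.12],[-1,0,0,0,0.12],[-1,0,0,0,0.12],[-1,0,0,0,0.12],[-1,0,0,0,0.12]]' 30
python3 - <<'E'
from fa import *
s=ctrl.get_state();R=Ro.from_rotvec(s['tool_rot']).as_matrix();print(s['position'],s['torque'],s['joint_positions'][6],np.degrees(np.arctan2(R[1,0],R[0,0])),R)
E
```

```text
time: 8.05
position: [0.515, 0.1152, 0.1174]
tool_rot: [-2.891, -1.195, 0.073]
ft_force: [-2.0, 0.4, 0.9]
grip_width: 0.136
[0.515  0.1152 0.1174] [0.0363 0.1463 0.0407] -0.9869818500688418 44.93511337753917 [[ 0.7074  0.7052 -0.0479]
 [ 0.7058 -0.7084 -0.0066]
 [-0.0386 -0.0291 -0.9988]]
```

```bash
python3 -m inch '[[-1,0,0,0,0.12],[-1,0,0,0,0.12],[-1,0,0,0,0.12],[-1,0,0,0,0.03],[-1,0,0,0,0]]'
python3 - <<'E'
from fa import *
d=im('wrist');save(d,'w4.png')
s=ctrl.get_state();R=Ro.from_rotvec(s['tool_rot']).as_matrix();print(s['position'],s['torque'],s['joint_positions'],np.degrees(np.arctan2(R[1,0],R[0,0])),R)
d=im('top');save(d,'t2.png',(270,175,370,275),6)
E
```

```text
time: 8.68
position: [0.5151, 0.115, 0.1174]
tool_rot: [-3.081, -0.597, 0.075]
ft_force: [-1.2, 0.3, -0.0]
grip_width: 0.132
[0.5151 0.115  0.1174] [-0.038   0.1554 -0.0334] [-0.6483  0.1833  0.4237  1.8578 -0.0861  1.1653 -1.3812] 21.94740491921861 [[ 0.9265  0.3732 -0.0471]
 [ 0.3734 -0.9277 -0.0068]
 [-0.0462 -0.0113 -0.9989]]
```

View pics/w4.png

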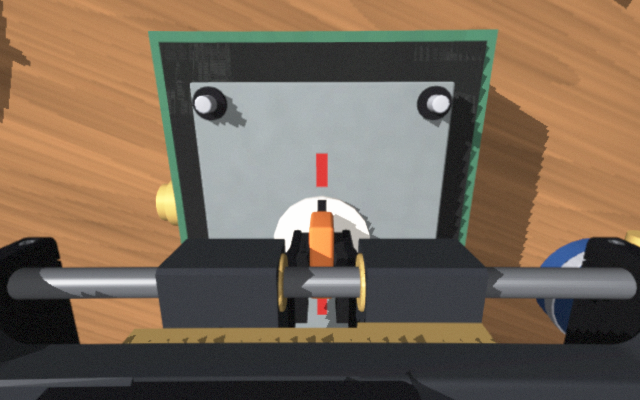

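The slot end (322,205), bar and red marks (322,170) and (322,307) are collinear. Now I press down while gripped.

```bash
python3 -m inch '[[-1,0,0,3,0],[-1,0,0,3,0],[-1,0,0,3,0]]' 40 && python3 -m inch '[[-1,0,0,3,0],[-1,0,0,2,0]]'
```

```text
time: 9.15
position: [0.5152, 0.115, 0.1104]
tool_rot: [-3.08, -0.599, 0.073]
ft_force: [-3.7, -0.6, 7.2]
grip_width: 0.134
time: 9.4
position: [0.5152, 0.115, 0.1073]
tool_rot: [-3.078, -0.6, 0.073]
ft_force: [-4.8, -0.3, 13.9]
grip_width: 0.132
```

```bash
python3 -m inch '[[-1,0,0,2,0],[-1,0,0,2,0]]' && python3 -m inch '[[-1,0,0,3,0],[-1,0,0,3,0]]'
python3 - <<'E'
from fa import *
d=im('wrist');save(d,'w5.png',(140,20,500,330),2)
for p in((250,180),(380,120),(240,120),(390,200),(322,60)):print(p,at(d,*p))
for i in range(12): im('top')
s=ctrl.get_state();print(s['position'],s['ft_force'],s['torque'],s['time'])
E
```

```text
time: 9.65
position: [0.5152, 0.115, 0.1073]
tool_rot: [-3.076, -0.601, 0.073]
ft_force: [-6.6, -0.2, 15.2]
grip_width: 0.133
time: 9.9
position: [0.5153, 0.115, 0.1072]
tool_rot: [-3.074, -0.602, 0.072]
ft_force: [-8.7, -1.6, 21.5]
grip_width: 0.136
(250, 180) [0.5335 0.1637 0.0964]
(380, 120) [0.5886 0.1128 0.0973]
(240, 120) [0.5617 0.1782 0.0969]
(390, 200) [0.5521 0.0894 0.0967]
(322, 60) [0.6037 0.1506 0.0909]
[0.5153 0.115  0.1072] [-9.6023 -3.3052 20.0576] [-0.5819  2.0529 -0.0224] 10.55
```

View pics/w5.png

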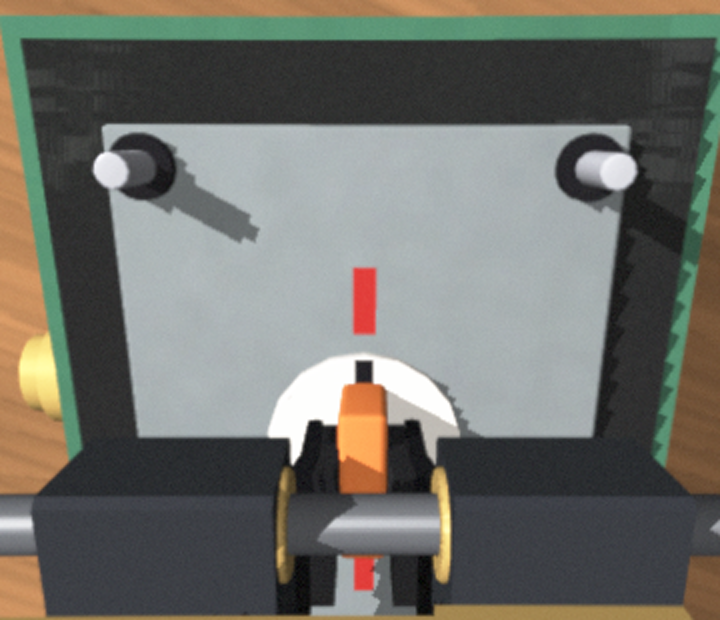

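The cover top is at 0.0967 and the frame at 0.0909, a difference of one cover thickness. The slot is in line with the marks, and the steady push is about 20 N. I'll check the lever once more and hand in.

Run:
```python
from fa import *
import pickle
d=im('top');o=pickle.load(open('top0.pkl','rb'))
c=d['color'].astype(int);P=[at(d,u,v) for v in range(205,240) for u in range(385,420) if c[v,u,0]>150 and c[v,u,1]<70 and d['range_z'][v,u]>0]
P=np.array(P);print(len(P),np.median(P,0) if len(P) else '')
df=np.abs(c-o['color'].astype(int)).max(2)
for n,(a,b,e,f) in dict(tray=(146,182,238,270),tea=(280,124,342,158),sugar=(448,188,480,216)).items(): print(n,(df[b:f,a:e]>60).sum())
s=ctrl.get_state();print(s['position'],s['ft_force'])
print(ctrl.close_job())
```

```text
0 
tray 0
tea 0
sugar 0
[0.5153 0.115  0.1072] [-8.8339 -1.6629 20.0674]
the job is handed in; nothing more can be done
None
```

I've handed the job in with all three steps done in the order asked, about 10.6 s into the 48 s limit. No verdict was reported.

- **Vent lever:** I pushed the red lever on the blue filter head down with the shut fingers. The wrist view showed the pad at z = 0.105 m, about 1 mm above the expected 0.104 m, lying level. The fingers pressed it against its stop with about 40 N for a moment.
- **Fastener:** I gripped the orange bar and turned it about 58° clockwise. In the wrist views before and after pressing, the black slot is in line with both red marks, and the tool angle of 21.9° matched the marks' 22.0°.
- **Cover:** I pressed it down 10 mm. Its top then sat 6 mm above the frame, which is the cover's own thickness, so it is fully down. The fingers still grip the bar and push with a steady 20 N or so.
- **Tea things:** The tray, tea box and sugar bowl areas showed no change in the top camera against the first picture.

**Checks that failed or were off:**
- **Last lever check:** it found no red pixels in the top picture, possibly because the arm hid the pad or the colour limit was too strict. The lever result rests on the earlier wrist view. The arm did not return to the lever after that.
- **Bar-finding script:** it failed on its colour limits, so I worked out the bar angle from pixels I read off the picture myself.
- **Tool tilt:** the tool leaned about 2.7° after the turns. That adds a sideways force of about 9 N while it holds the cover.

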